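# Put the drill battery back in its foam-lined case and shut the lid

### The job

Put the loose drill battery pack lying on the bench beside the foam-lined case back into the empty pocket of the case, which stands open on its sloping stand: rail side up, pressed fully home into the snug foam so that it sits flat on the pocket floor like its neighbour. Then swing the lid shut over the packs, and leave the other things on the bench where they are.

Things in the scene. Friction and masses are not known exactly. Their poses are not given: they have to be found in the camera images.
- battery_pack: Loose black drill battery pack, yellow release button, about 0.5 kg, upright on the open bench right or left of the case. Origin: centre of its underside, z up. Lower body 68 mm wide (its x), 104 mm long (its y), 42 mm high, with a rail on top. Two other packs are not to be moved: one already in the case, one far back by the wall.
- rail (a point): Centre of the top of the loose pack's rail, 60 mm above the pack's origin and 6.5 mm from it in +y; axes as the pack's. The rail is 44 mm wide (x), 75 mm long (y) and 18 mm high: grip it across the 44 mm.
- pocket (a point): Centre of the empty pocket's floor: the right-hand pocket of the two, seen from the robot. The case stands tilted 28 degrees towards the robot and turned a little. Axes: y across the case, parallel to the lid hinge; x up the slope to the hinge; z square out of the sloping foam. The pack's underside centre belongs here, its long side along x, either way round.
- pocket_mouth (a point): Centre of the same pocket's mouth in the foam surface, 35 mm above its floor; same axes. Pocket 113 mm along x, 74 mm along y. Springy foam lips on its long sides leave 65 mm for the 68 mm pack, flared in the top 12 mm. By its own weight the pack stops there, about 22 mm off the floor, and needs a push of 5 to 20 N along -z. Seated, its rail top is 25 mm above this point.
- neighbour (a point): Top centre of the pack already seated in the other pocket (fixed): 96 mm from the empty pocket's centre in +y, as high as the loose pack will be when home; its lower body begins 62 mm from that centre.
- lid_tab (a point): Outer end of the orange thumb tab (60 mm wide, 10 mm thick, sticking out 21 mm) in the middle of the lid's free edge, 171 mm from the hinge line. Turns with the lid: z is the lid's outward normal (up when shut; away from the robot when open), -x points outward along the tab. The lid's outer face lies 22 mm further along z, the tab's back 5 mm.
- lid_hinge (a point): Middle of the lid's hinge line on the case's far upper edge; turns with the lid as lid_tab does. The lid is a shell 150 mm from hinge to free edge, 210 mm wide, 32 mm deep.
- lid (a joint): Lid angle, rad: 0 shut, about 2.06 straight up, 2.45 on its stop. Its stiff hinge keeps it where it stands between about 1.3 and 2.4; it starts at 1.9 to 2.35. Pushed towards the robot and down to 0.8 it then falls shut by itself in a second or two, or it can be pushed all the way. It shuts only over a pack that is home (4 mm of room).
- tape_measure: Yellow tape measure standing on edge, 38 x 106 x 68 mm, loose on the bench right or left of the case, on the side where the pack is not; origin under it. Not to be moved.
- sanding_block: Brown cork sanding block, 60 x 114 x 31 mm, left of the case's back. Not to be moved.
- pencil: Red flat carpenter's pencil, 14 x 169 x 8 mm, lying crosswise in front of the case. Not to be moved.

How it is judged (in metres and radians):
On the way:
1. the pack is pressed fully home in the empty pocket while the lid still stands open (z of battery_pack in the frame of pocket between -0.004 and 0.003 m and x of battery_pack in the frame of pocket between -0.006 and 0.006 m and y of battery_pack in the frame of pocket between -0.006 and 0.006 m and angle between the z axis of battery_pack and the z axis of pocket, either way round below 0.05 rad and value of joint lid above 1.5 rad), for 0.2 s.
At the end, for the whole second after the job is handed in: The pack sits in the empty pocket with its underside within 3 mm of the pocket floor, within 6 mm of the pocket's centre both ways and square to it (within 0.05 rad), at rest, and the lid is shut (within 0.04 rad) (z of battery_pack in the frame of pocket between -0.004 and 0.003 m and x of battery_pack in the frame of pocket between -0.006 and 0.006 m and y of battery_pack in the frame of pocket between -0.006 and 0.006 m and angle between the z axis of battery_pack and the z axis of pocket, either way round below 0.05 rad and value of joint lid below 0.04 rad and linear speed of battery_pack below 0.02 m/s); the robot touches nothing.
It fails at once if a bystander (tape measure, sanding block or pencil) is shifted by more than 20 mm (distance of any of tape_measure, sanding_block, pencil from where it was at the start of the episode above 0.02 m).
It also fails if it takes over 54 s, if anything falls off the work surface, if the arm or the gripper's body presses on something with over 40 N, if the wrist force passes 120 N, or if a joint passes its speed limit or range.

### The arm

A 6-joint arm with a two-finger parallel gripper is mounted at the origin on a cart in front of the work surface, level with it; the furniture and walls round the work are solid. World frame = base frame: x ahead of the robot, y to its left, z up, the work surface at z = 0. Lengths are in m, angles in degrees, forces in N, time in s.
With the tool pointing down it reaches from about 0.275 to 0.75 m from the base axis. Payload 10.2 kg.
Tool frame: the origin (TCP) lies on the centre line of the jaws, within the pads' length; the fingertips stand 14 mm ahead of it and the grasp point (between the pads) lies 5 mm behind it; z points along the fingers, y is the line along which they close (so a half turn about z gives the same grasp; the last joint's range is limited). The gripper opens to 85 mm and grips with 20 to 120 N. Pads are 22 mm wide; open, the fingers measure 114 mm over their backs; the gripper's body (76 mm by 85 mm) begins 54 mm behind the grasp point. The pads swing forward as they close: fully open they stand 13 mm farther back than shut.
Start: joints at [59.049, 17.928, 85.812, -0, 76.261, -12.8], TCP at [0.164, 0.499, 0.245] pointing down, gripper open.
Joint ranges: [-168.41, 168.41], [-55.51, 124.54], [10.69, 146.95], [-70.63, 250.63], [1, 178], [-165.06, 165.06]. Speed limits (degrees/s): [136.94, 136.94, 172.46, 180, 180, 180].

### API

Orientations are given as a 3x3 rotation matrix whose columns are the frame's x, y, z axes.
In Python, from bench import monitor, cams, order gives the robot as it stands.
- The arm moves only by the tool move_arm, never from a script. Its argument "commands" is text: rows parted by semicolons, each of 7 numbers parted by spaces: the opening, from -1 (shut) to 1 (fully open), then the shift along the tool's x, y, z in units of 30 mm (1.0 is 30 mm), then the turn, a rotation vector about the tool's x, y, z in degrees. A call has 1 to 5 rows; each row shifts and turns the commanded pose from where the row before left it, along the tool's axes as they then stand; what a row does not reach is not made up. A row lasts 1/10 s, in which the tool goes at most 50 mm and 8.59 degrees, less where a joint would pass 70% of its speed; a pose out of reach is approached as far as the arm can. A call is refused whole if a number of a shift passes 1 or a number of a turn 8.59, either way. A call with a gripper value outside its range is refused whole. The fingers move at their own pace and stop on an object; "force" is the grip in N (left out, the last holds). Time passes only in rows, so rows that do not move let the fingers close. It gives the time, the measured TCP pose, the force, the opening and the grip force at its end, in the units of the state.
- monitor.get_obs(): the state, without advancing time (a new reading comes with each control period).
- cams.get_image(name): name is "scene" or "side" or "wrist"; returns a dict with "frame" (400x640x3 uint8, blue, green, red), "range_z" (400x640 float32, m along the optical axis (not along the pixel's ray), 0 where there is no reading), "fovy" (degrees; the focal length in pixels is half the picture's height over the tangent of half this angle, whatever the lens; pixels are square), "cx", "cy" (the principal point, pixels), "rvec" (rotation vector, rad) and "tvec" (3), from world to camera coordinates, as OpenCV has them. Camera axes: x right, y down, z forward; pixel columns grow to the right and rows downward; lengths in m; the calibration is good to about 2 mm. The wrist camera is an equidistant fisheye: a pixel r from the principal point sees the ray r / f radians off the axis. A picture is of the moment at which its call begins.
- order.finish_job(): hands the job in; it is judged then, once.
The state is a dict: "time": time; "q": joint angles; "joint_velocities": joint speeds; "joint_efforts": joint torques, N m; "ee_pos": TCP position; "orientation": TCP orientation; "ft_force": force on the tool from outside, world axes, zero at the start; "wrist_torque": the same for the moment, N m; "grip_width": finger opening in m; "grasp_force": force on a finger pad.
Only numpy, scipy, OpenCV 4.12 (cv2) and the standard library are available. Lean on these libraries where they do the work, as an engineer would, in place of code of your own. Each camera call takes 0.05 s, during which the arm holds its last target. There are 200 camera calls.

## Working session

There is one attempt and no reset: what is moved stays moved. The work goes in short steps, Python scripts to look and compute and a tool call to move; the robot and the scene stay as the last step left them, time stands still between calls to the robot, and variables do not carry over. Pictures are saved under pics/ and viewed, at most 13 in all, crops included, and the job is handed in when it is done.

Besides the shell and the picture viewer there is one more tool, called after ">>>" as a command line: name --argument value ..., lists and objects as JSON in quotes. move_arm: Moves the arm, as the interface text tells. Its arguments: {"type":"object","properties":{"commands":{"type":"string"},"force":{"type":"number"}},"required":["commands"]}

```bash
mkdir -p pics; cat > h.py <<'E'
import numpy as np, cv2, sys
from bench import monitor, cams, order
def grab(n):
    im=cams.get_image(n); np.savez('/tmp/%s.npz'%n,**im); return im
def load(n):
    return dict(np.load('/tmp/%s.npz'%n))
def cloud(im):
    H,W=im['range_z'].shape; f=H/2/np.tan(np.radians(float(im['fovy']))/2)
    u,v=np.meshgrid(np.arange(W),np.arange(H)); z=im['range_z']
    P=np.stack([(u-im['cx'])/f*z,(v-im['cy'])/f*z,z],-1)
    R=cv2.Rodrigues(np.array(im['rvec'],float))[0]; t=np.array(im['tvec']).ravel()
    P=(P-t)@R; P[z==0]=np.nan
    return P
E
python3 - <<'E'
from h import *
o=monitor.get_obs(); print(o)
for n in ['scene','side']:
    im=grab(n); cv2.imwrite(f'pics/{n}0.png',im['frame'])
    print(n,im['fovy'],im['rvec'],im['tvec'])
E
```

```text
{'time': 0.0, 'q': array([ 5.90522710e+01,  1.79583959e+01,  8.58558679e+01,  4.13715486e-04,
        7.62611036e+01, -1.27999842e+01]), 'joint_velocities': array([-0.02809939,  0.02462386,  0.09893083,  0.06395301,  0.03434223,
        0.00683379]), 'joint_efforts': array([-7.57495727e-04, -4.12273800e+01, -2.59734195e+01, -3.51078988e-04,
        4.26922154e-03, -2.21862507e-06]), 'ee_pos': array([0.16339859, 0.49865905, 0.24473222]), 'orientation': array([[-9.50255876e-01,  3.11469587e-01, -6.82473035e-04],
       [ 3.11470192e-01,  9.50255258e-01, -1.12453729e-03],
       [ 2.98264423e-04, -1.28116818e-03, -9.99999135e-01]]), 'ft_force': array([-0.52907008, -0.3262114 , -0.94610187]), 'wrist_torque': array([ 0.01863325, -0.01485263,  0.01935916]), 'grasp_force': 0.0, 'grip_width': 0.08560866029225002}
scene 46.88561364360828 [ 1.94217494 -1.13767549  0.61371118] [-0.0688584   0.39949018  0.66171713]
side 54.28968941372375 [ 2.21549394 -0.47640428  0.22423838] [-0.3822665   0.30842     0.63311675]
```

View pics/scene0.png

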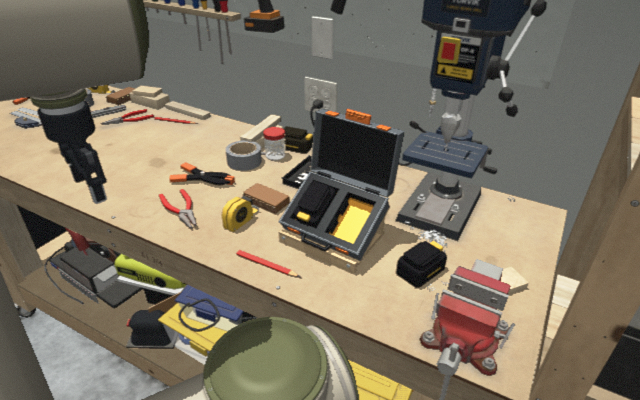

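View pics/side0.png

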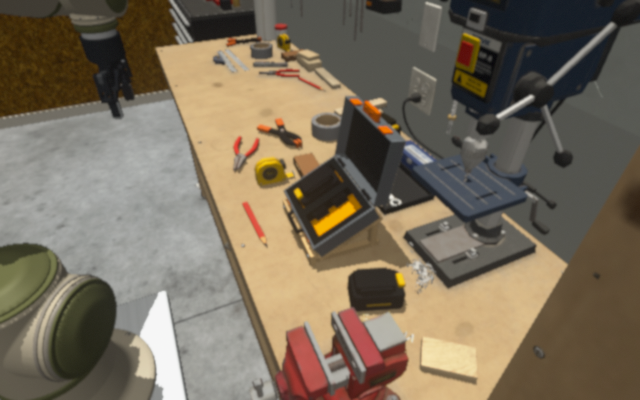

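Scene: the case is at (340,215), with the yellow empty pocket at (352,223). The loose pack is at (422,260), with the vise to its right and the tape measure on the left at (238,213). Next I measure from the depth data.

```bash
python3 - <<'E'
from h import *
for n,boxes in [('scene',[('pack',390,455,228,290),('pocket',335,372,205,243)]),('side',[('pack',340,412,262,312)])]:
    im=load(n);P=cloud(im)
    for (nm,a,b,c,d) in boxes:
        Q=P[c:d,a:b].reshape(-1,3);Q=Q[~np.isnan(Q[:,0])]
        print(n,nm,len(Q))
        if nm=='pack':
            print(np.histogram(Q[:,2],bins=np.arange(-.01,.08,.005)))
            for lo,hi in [(.054,.066),(.036,.048)]:
                S=Q[(Q[:,2]>lo)&(Q[:,2]<hi)]
                if len(S)>10:
                    r=cv2.minAreaRect((S[:,:2]*1000).astype(np.float32)); print(lo,len(S),S.mean(0),r)
im=load('scene');P=cloud(im)
for uv in [(352,223),(345,215),(360,225),(350,235),(318,203),(325,196),(358,118),(345,113),(370,121),(400,130),(316,113),(388,185),(387,192),(300,205),(370,245),(281,228),(355,262),(315,157),(350,150)]:
    print(uv,P[uv[1],uv[0]].round(4))
c=cv2.resize(im['frame'][95:275,270:460],None,fx=4,fy=3.3*4/3.3*0.8,interpolation=cv2.INTER_CUBIC)
c=cv2.resize(im['frame'][95:285,270:460],None,fx=3.15,fy=3.15,interpolation=cv2.INTER_CUBIC); cv2.imwrite('pics/c1.png',c)
E
```

```text
scene pack 4014
(array([   0, 1018,  898,  207,  232,  138,  119,   94,  102,  111,  266,
         44,  126,  376,  178,    0,    0]), array([-0.01 , -0.005,  0.   ,  0.005,  0.01 ,  0.015,  0.02 ,  0.025,
        0.03 ,  0.035,  0.04 ,  0.045,  0.05 ,  0.055,  0.06 ,  0.065,
        0.07 ,  0.075]))
0.054 576 [ 0.51520273 -0.03077495  0.05888274] ((523.5634155273438, -31.315059661865234), (54.619651794433594, 88.12022399902344), 71.50984954833984)
0.036 392 [ 0.50174532 -0.03995169  0.04141221] ((522.9312133789062, -32.75880813598633), (66.46570587158203, 103.35257720947266), 69.83181762695312)
scene pocket 1396
side pack 3590
(array([  0, 569, 748,  75,  85,  95,  81, 103, 102, 157, 466,  35, 160,
       549, 309,   0,   0]), array([-0.01 , -0.005,  0.   ,  0.005,  0.01 ,  0.015,  0.02 ,  0.025,
        0.03 ,  0.035,  0.04 ,  0.045,  0.05 ,  0.055,  0.06 ,  0.065,
        0.07 ,  0.075]))
0.054 889 [ 0.51951971 -0.03388308  0.0590787 ] ((529.9275512695312, -33.7724723815918), (56.70309829711914, 93.67303466796875), 70.62214660644531)
0.036 610 [ 0.51838289 -0.04937509  0.04153508] ((525.8247680664062, -34.75758361816406), (66.650634765625, 102.69930267333984), 70.80094909667969)
(352, 223) [0.5326 0.1434 0.0622]
(345, 215) [0.5468 0.1688 0.0667]
(360, 225) [0.5335 0.1234 0.0635]
(350, 235) [0.5074 0.1353 0.0475]
(318, 203) [0.503  0.2174 0.1104]
(325, 196) [0.5271 0.2126 0.1171]
(358, 118) [0.6127 0.1804 0.2844]
(345, 113) [0.6129 0.2127 0.2887]
(370, 121) [0.9841 0.3036 0.101 ]
(400, 130) [0.6246 0.0858 0.2741]
(316, 113) [0.6115 0.2856 0.2727]
(388, 185) [0.5808 0.0836 0.1591]
(387, 192) [0.5806 0.084  0.1404]
(300, 205) [0.4842 0.2538 0.1034]
(370, 245) [0.5365 0.0956 0.0132]
(281, 228) [ 5.010e-01  3.209e-01 -4.000e-04]
(355, 262) [0.4458 0.0921 0.0327]
(315, 157) [0.6115 0.2876 0.1572]
(350, 150) [0.623  0.2002 0.1951]
```

View pics/c1.png

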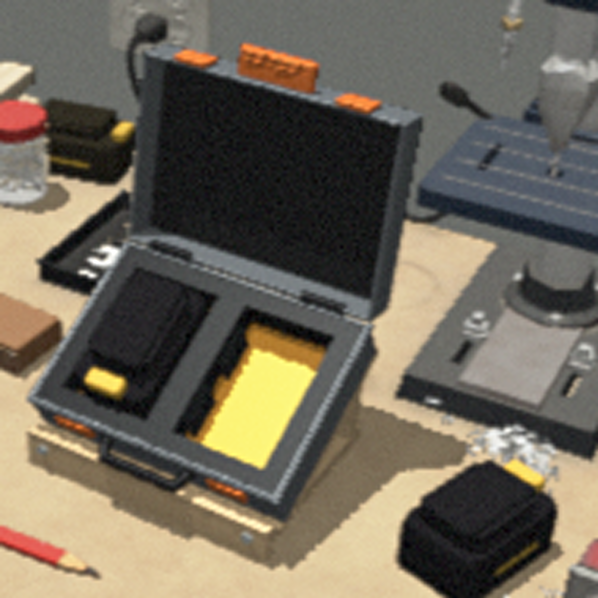

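The crop shows the pack's button at its far end, the lid standing open, the foam and the yellow pocket floor. Next I fit the case frame.

```bash
cat > fit.py <<'E'
from h import *
def ransac(Q,tol=.002,n=600,cond=None):
    rng=np.random.default_rng(0);best=None;bc=0
    for _ in range(n):
        a,b,c=Q[rng.choice(len(Q),3,replace=False)];m=np.cross(b-a,c-a);L=np.linalg.norm(m)
        if L<1e-7: continue
        m/=L; m*=np.sign(m[2])
        if cond and not cond(m): continue
        k=abs((Q-a)@m)<tol
        if k.sum()>bc: bc=k.sum();best=k
    S=Q[best];c=S.mean(0);m=np.linalg.svd(S-c,full_matrices=False)[2][2];m*=np.sign(m[2]);return m,c,best
E
python3 - <<'E'
from fit import *
ok=lambda m: .8<m[2]<.95 and m[0]<-.3
for n in ['scene','side']:
    im=load(n);P=cloud(im);F=im['frame'].astype(int)
    q=P.reshape(-1,3);col=F.reshape(-1,3);k=~np.isnan(q[:,0])&(q[:,0]>.4)&(q[:,0]<.66)&(q[:,1]>.05)&(q[:,1]<.32)&(q[:,2]>.02)
    q=q[k];col=col[k]
    yel=(col[:,2]>150)&(col[:,1]>110)&(col[:,0]<100)
    m,c,b=ransac(q[~yel&(q[:,2]<.2)],cond=ok)
    print(n,'top plane',m,c,b.sum(),'tilt',np.degrees(np.arccos(m[2])),'yaw',np.degrees(np.arctan2(-m[1],-m[0])))
    d=(q-c)@m
    print(np.histogram(d[q[:,2]<.2],bins=np.arange(-.06,.06,.004))[0])
    y=q[yel]; print('yellow d',np.histogram((y-c)@m,bins=np.arange(-.06,.06,.004))[0])
    # pack rail & button
    k=~np.isnan(P[...,0])&(P[...,0]>.44)&(P[...,0]<.6)&(P[...,1]<.04)&(P[...,1]>-.1)&(P[...,2]>.012)&(P[...,2]<.08)
    Q=P[k];C=F[k];ang=np.radians(70.3);ex=np.array([np.cos(ang),np.sin(ang)]);ey=np.array([-ex[1],ex[0]])
    o=np.array([.5245,-.034]);L=np.c_[(Q[:,:2]-o)@ex,(Q[:,:2]-o)@ey,Q[:,2]]*1000
    Y=(C[:,2]>150)&(C[:,0]<80)&(C[:,1]>110)
    print('button',L[Y].mean(0) if Y.any() else None)
    for s in (L[(L[:,2]>57)&~Y],L[(L[:,2]>38)&(L[:,2]<46)]):
        print(np.percentile(s,[0.5,2,98,99.5],axis=0).round(1).tolist(), cv2.minAreaRect(s[:,:2].astype(np.float32)))
E
```

```text
scene top plane [-0.47456584  0.02171091  0.87995222] [0.52223836 0.1797406  0.09577299] 2155 tilt 28.363400265404568 yaw -2.6193980251233513
[   0    1   17   32   38  263  797  252  305  322  173  206  392  602
 1884 1410  450  240  239  307  516  409  170  184  169  191   55   18
   14]
yellow d [  0   0   0   0   1  44 154   9   2   3   0   0   0   3   8   2   3   0
  15  15   0   0   0   0   0   0   0   0   0]
button [ -2.48574824 -41.69745645  51.4283624 ]
[[-24.1, -29.8, 57.1], [-20.6, -27.6, 57.2], [23.1, 43.4, 61.8], [25.5, 44.1, 62.4]] ((1.6343135833740234, 6.967559814453125), (76.93812561035156, 51.83899688720703), 89.7611312866211)
[[-31.3, -48.7, 38.1], [-31.0, -44.4, 38.2], [30.5, 52.1, 45.4], [33.3, 52.7, 45.8]] ((0.4714775085449219, 1.4668464660644531), (103.06616973876953, 65.47147369384766), 88.25929260253906)
side top plane [-0.46841233  0.03054557  0.8829818 ] [0.52544009 0.16899112 0.09653936] 2158 tilt 27.9958251398709 yaw -3.7310237390917447
[   1    3   47   77   84  107  753  190  266  351  189  186  346  500
 1296 1525  444  240  153  224  286  472  133  132  142  133  109   31
   21]
yellow d [  0   0   0   1   3  28 482  16  21  44   1   0   4   5  10  15   0   0
   8  43   0   0   0   0   0   0   0   0   0]
button [ -0.24229463 -46.23897084  51.53069229]
[[-24.5, -32.5, 57.1], [-20.8, -30.9, 57.3], [23.6, 40.0, 61.9], [26.7, 41.5, 62.4]] ((1.17767333984375, 4.387409210205078), (53.02886962890625, 75.79291534423828), 1.8107304573059082)
[[-32.4, -50.2, 38.1], [-31.3, -48.7, 38.3], [28.7, 47.9, 44.9], [31.9, 48.5, 45.4]] ((-0.26769256591796875, -1.3852005004882812), (66.650634765625, 100.64800262451172), 0.5009567737579346)
```

>>> move_arm --commands "1 -0.95 -0.58 -0.3 0 0 0;1 -0.95 -0.58 -0.3 0 0 0;1 -0.95 -0.58 -0.3 0 0 0;1 -0.95 -0.58 -0.3 0 0 0;1 -0.95 -0.58 -0.3 0 0 0"

```text
time: 0.6
ee_pos: [0.2724, 0.3706, 0.2904]
orientation: [[-0.95, 0.311, -0.0], [0.311, 0.95, -0.0], [0.0, -0.0, -1.0]]
ft_force: [-0.1, 0.1, 0.4]
grip_width: 0.0849
grasp_force: 0.0
```

>>> move_arm --commands "1 -0.95 -0.58 -0.3 0 0 0;1 -0.95 -0.58 -0.3 0 0 0;1 -0.95 -0.58 -0.3 0 0 0;1 -0.95 -0.58 -0.3 0 0 0;1 -0.95 -0.58 -0.3 0 0 0"

```text
time: 1.1
ee_pos: [0.3808, 0.2435, 0.3355]
orientation: [[-0.95, 0.312, -0.0], [0.312, 0.95, -0.0], [0.0, -0.0, -1.0]]
ft_force: [1.1, 0.5, 0.3]
grip_width: 0.0853
grasp_force: 0.0
```

>>> move_arm --commands "1 -0.95 -0.58 -0.2 0 0 0;1 -0.95 -0.58 0 0 0 0;1 -0.9 -0.58 0 0 0 0;1 0 0 0 0 0 0;1 0 0 0 0 0 0"

```text
time: 1.6
ee_pos: [0.4437, 0.1688, 0.3409]
orientation: [[-0.95, 0.313, -0.001], [0.313, 0.95, 0.0], [0.001, -0.0, -1.0]]
ft_force: [-0.3, 0.3, 0.5]
grip_width: 0.0854
grasp_force: 0.0
```

```bash
python3 - <<'E'
from h import *
o=monitor.get_obs(); print(o['ee_pos'],o['orientation'].round(3),o['q'].round(1),o['time'],o['ft_force'])
im=grab('wrist'); cv2.imwrite('pics/w1.png',im['frame']); print(im['fovy'],im['cx'],im['cy'],im['rvec'],im['tvec'])
E
```

```text
[0.44368022 0.16883107 0.34092813] [[-0.95   0.313 -0.001]
 [ 0.313  0.95   0.   ]
 [ 0.001 -0.    -1.   ]] [  6.6   8.5  83.6   0.   88.  -65.1] 1.6 [-0.3021031   0.26636271  0.50494284]
65.70646984690485 319.75672535584295 203.6504139999945 [-2.34449906 -1.69992215 -0.24798518] [-0.29683613 -0.41797153  0.36528287]
```

View pics/w1.png

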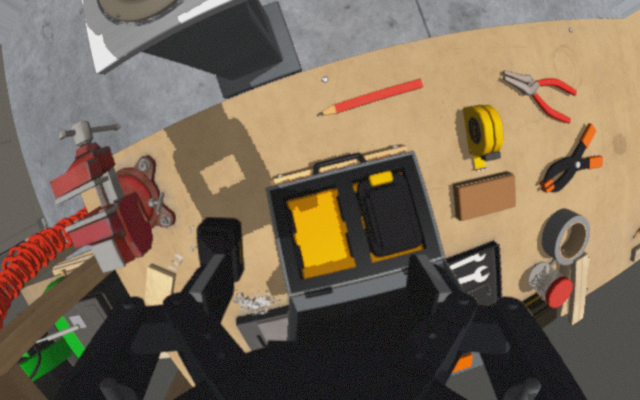

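The wrist view shows the case with the empty pocket at (320,232), the neighbour at (390,215) and the bystanders well clear. I rectify it onto the foam plane for accurate edges.

```bash
cat >> h.py <<'E'
def wcloud(im):
    H,W=im['range_z'].shape; f=H/2/np.tan(np.radians(float(im['fovy']))/2)
    u,v=np.meshgrid(np.arange(W),np.arange(H)); z=im['range_z']
    a=u-im['cx'];b=v-im['cy'];r=np.hypot(a,b)+1e-9;t=np.tan(np.minimum(r/f,1.5))/r
    P=np.stack([a*t*z,b*t*z,z],-1);R=cv2.Rodrigues(np.array(im['rvec'],float))[0]
    P=(P-np.array(im['tvec']).ravel())@R; P[(z==0)|(r/f>1.3)]=np.nan; return P
def wproj(im,X):
    f=400/2/np.tan(np.radians(float(im['fovy']))/2)
    R=cv2.Rodrigues(np.array(im['rvec'],float))[0];c=X@R.T+np.array(im['tvec']).ravel()
    r=np.hypot(c[...,0],c[...,1])+1e-12;th=np.arctan2(r,c[...,2])*f
    return np.float32(im['cx']+c[...,0]/r*th),np.float32(im['cy']+c[...,1]/r*th)
E
python3 - <<'E'
from fit import *
ok=lambda m: .8<m[2]<.95 and m[0]<-.3
im=load('wrist');P=wcloud(im)
q=P.reshape(-1,3);col=im['frame'].reshape(-1,3).astype(int);k=~np.isnan(q[:,0])&(q[:,0]>.4)&(q[:,0]<.6)&(q[:,1]>.05)&(q[:,1]<.32)&(q[:,2]>.02)&(q[:,2]<.2)
q=q[k];col=col[k];yel=(col[:,2]>150)&(col[:,1]>110)&(col[:,0]<100)
m,c,b=ransac(q[~yel],cond=ok)
print(m,c,b.sum(),'tilt',np.degrees(np.arccos(m[2])),'yaw',np.degrees(np.arctan2(-m[1],-m[0])))
d=(q-c)@m
print(np.histogram(d,bins=np.arange(-.06,.06,.004))[0],np.histogram(d[yel],bins=np.arange(-.06,.06,.004))[0])
# case frame with tilt 28, yaw -3
yaw=np.radians(-3.);t=np.radians(28)
X=np.array([np.cos(yaw)*np.cos(t),np.sin(yaw)*np.cos(t),np.sin(t)]);Y=np.array([-np.sin(yaw),np.cos(yaw),0]);Z=np.cross(X,Y)
o=np.array([.51,.14,0]); 
for n in ('wrist','scene','side'):
    I=load(n);Q=(wcloud if n=='wrist' else cloud)(I).reshape(-1,3);C=I['frame'].reshape(-1,3).astype(int)
    L=(Q-o)@np.c_[X,Y,Z];
    k=~np.isnan(L[:,0])&(abs(L[:,0])<.12)&(L[:,1]>-.08)&(L[:,1]<.16)
    yl=k&(C[:,2]>150)&(C[:,1]>110)&(C[:,0]<100)&(abs(L[:,1])<.05)
    h=L[k,2]; print(n,'z hist',[(round(a,3),int(b)) for b,a in zip(*np.histogram(h,bins=np.arange(-.02,.12,.003)))])
    print('yellow med',np.median(L[yl],0))
# z of foam
zf=(c-o)@Z; print('zf',zf)
g=2.5;gx,gy=np.meshgrid(np.arange(-.12,.12,.001/g),np.arange(-.08,.17,.001/g),indexing='ij')
for nm,h in (('foam',zf),('floor',zf-.035)):
    W=o+gx[...,None][::-1]*X+gy[...,None][:,::-1]*Y+h*Z
    u,v=wproj(im,W);r=cv2.remap(im['frame'],u,v,cv2.INTER_CUBIC)
    for i in range(0,r.shape[0],50): cv2.putText(r,'%d'%(120-i/g),(0,i+4),0,.35,(255,255,255))
    for i in range(0,r.shape[1],50): cv2.putText(r,'%d'%(170-i/g),(i,10),0,.35,(255,255,255)); 
    r[::50,::10]=(0,255,0); r[::10,::50]=(0,255,0)
    cv2.imwrite('pics/r_%s.png'%nm,r)
E
```

```text
[-0.46909398  0.02810173  0.88270104] [0.52166575 0.18618213 0.09446695] 8683 tilt 28.030075164563446 yaw -3.4282868071536234
[   0    0    0    0    0   69 3857  128  271  758  162  203  387  886
 4796 4845 1084  266   71  267  788 1714   36   32   24   30   30   21
   24] [   0    0    0    0    0   58 3155   26   20   79    3    0    5   15
    0    0    0    2   30  197    0    0    0    0    0    0    0    0
    0]
wrist z hist [(np.float64(-0.02), 0), (np.float64(-0.017), 1), (np.float64(-0.014), 0), (np.float64(-0.011), 1), (np.float64(-0.008), 3), (np.float64(-0.005), 7), (np.float64(-0.002), 7), (np.float64(0.001), 11), (np.float64(0.004), 12), (np.float64(0.007), 12), (np.float64(0.01), 12), (np.float64(0.013), 22), (np.float64(0.016), 12), (np.float64(0.019), 24), (np.float64(0.022), 24), (np.float64(0.025), 53), (np.float64(0.028), 141), (np.float64(0.031), 572), (np.float64(0.034), 663), (np.float64(0.037), 652), (np.float64(0.04), 721), (np.float64(0.043), 4127), (np.float64(0.046), 1150), (np.float64(0.049), 732), (np.float64(0.052), 920), (np.float64(0.055), 1236), (n
[... 2337 characters left out ...]
float64(0.043), 850), (np.float64(0.046), 435), (np.float64(0.049), 368), (np.float64(0.052), 429), (np.float64(0.055), 490), (np.float64(0.058), 380), (np.float64(0.061), 272), (np.float64(0.064), 163), (np.float64(0.067), 161), (np.float64(0.07), 225), (np.float64(0.073), 211), (np.float64(0.076), 1154), (np.float64(0.079), 954), (np.float64(0.082), 114), (np.float64(0.085), 208), (np.float64(0.088), 38), (np.float64(0.091), 17), (np.float64(0.094), 63), (np.float64(0.097), 76), (np.float64(0.1), 180), (np.float64(0.103), 264), (np.float64(0.106), 5), (np.float64(0.109), 0), (np.float64(0.112), 0), (np.float64(0.115), 0)]
yellow med [0.03740639 0.01195586 0.04481482]
zf 0.07907483612746526
```

View pics/r_foam.png

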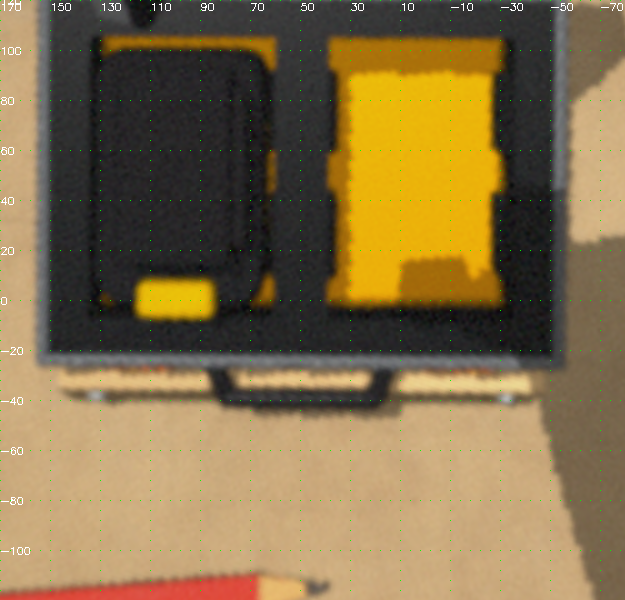

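The rectified foam plane shows the pocket opening roughly over y −33..+38 and x −5..105. I confirm with 3D wall points and the case rim.

```bash
python3 - <<'E'
from fit import *
yaw=np.radians(-3.);t=np.radians(28)
X=np.array([np.cos(yaw)*np.cos(t),np.sin(yaw)*np.cos(t),np.sin(t)]);Y=np.array([-np.sin(yaw),np.cos(yaw),0]);Z=np.cross(X,Y)
o=np.array([.51,.14,0]); print('X',X,'Y',Y,'Z',Z)
for n in ('wrist','scene','side'):
    I=load(n);Q=(wcloud if n=='wrist' else cloud)(I).reshape(-1,3)
    R=cv2.Rodrigues(np.array(I['rvec'],float))[0];print(n,'cam in case',((-R.T@np.array(I['tvec']).ravel()-o)@np.c_[X,Y,Z]*1000).round())
    L=(Q-o)@np.c_[X,Y,Z]*1000;L=L[~np.isnan(L[:,0])];L[:,2]-=44.5
    def rng(k,ax): 
        return np.percentile(L[k,ax],[0,1,5,50,95,99,100]).round(1) if k.sum()>5 else None
    mid=(L[:,1]>-20)&(L[:,1]<25)&(L[:,0]<115)&(L[:,0]>-15)
    for lo,hi in((-3,3),(5,12),(12,20),(20,28)):
        z=(L[:,2]>lo)&(L[:,2]<hi);far=mid&z&(L[:,0]>80);nr=mid&z&(L[:,0]<20)
        mm=z&(abs(L[:,0]-75)<15)|z&(abs(L[:,0]-20)<15); le=mm&(L[:,1]>15)&(L[:,1]<50);ri=mm&(L[:,1]<-10)&(L[:,1]>-50)
        print((lo,hi),'far x',rng(far,0),'near x',rng(nr,0),'left y',rng(le,1),'right y',rng(ri,1))
    # foam plane edges & yaw: neighbour rail
    k=(L[:,2]>56)&(L[:,2]<64)&(L[:,1]>50)&(L[:,1]<145)&(L[:,0]>-15)&(L[:,0]<110)
    print('nb rail',L[k].mean(0),cv2.minAreaRect(L[k,:2].astype(np.float32)))
    k=(L[:,2]>30)&(L[:,2]<41)&(L[:,1]>-90)&(L[:,1]<170)&(L[:,0]>-40)&(L[:,0]<112)
    print('top rect',cv2.minAreaRect(L[k,:2].astype(np.float32)))
    k=(abs(L[:,2]-35)<2.5)&(L[:,0]>-20)&(L[:,0]<120)
    print('hole foam-plane: near edge', [ (lambda s: (s[s<45].max().round(1),s[s>60].min().round(1)))(L[k&(abs(L[:,1]-y)<3),0]) for y in (-15,0,15)])
    print('hole sides', [ (lambda s: (s[s<0].max().round(1),s[s>0].min().round(1)))(L[k&(abs(L[:,0]-x)<3),1]) for x in (10,20,30,60,75,85,95)])
E
```

```text
X [ 0.88173754 -0.04620991  0.46947156] Y [0.05233596 0.99862953 0.        ] Z [-0.46882817  0.02457024  0.88294759]
wrist cam in case [ 98.  43. 480.]
(-3, 3) far x [ 80.   80.3  81.2  92.2 102.9 104.1 104.5] near x [-9.  -8.3 -7.1  5.9 18.6 19.7 20. ] left y [15.1 15.2 15.9 24.4 32.6 33.5 33.9] right y [-33.1 -32.5 -31.4 -21.3 -11.3 -10.3 -10.1]
(5, 12) far x [103.3 103.4 103.7 104.4 105.1 105.2 105.3] near x [-9.6 -9.5 -9.1 -8.2 -7.1 -7.1 -7. ] left y None right y [-33.3 -33.3 -33.1 -32.1 -31.  -30.8 -30.7]
(12, 20) far x None near x [-9.5 -9.4 -9.3 -8.3 -7.7 -7.6 -7.5] left y None right y [-33.  -32.9 -32.7 -32.1 -31.2 -31.1 -31. ]
(20, 28) far x None near x [-9.4 -9.4 -9.2 -8.3 -7.5 -7.4 -7.4] left y [33.7 34.  34.1 35.7 37.4 37.8 38.4] right y [-35.6 -35.3 -34.9 -33.1 -31.6 -31.1 -31. ]
nb rail [56.18043589 96.20507644 58.98710404] ((55.40180969238281, 97.08738708496094), (54.39896774291992, 75.32998657226562), 89.66949462890625)
top rect ((36.02628707885742, 49.10224151611328), (151.88504028320312, 214.8671417236328), 0.012866533361375332)
hole foam-plane: near edge [(np.float
[... 2240 characters left out ...]
.2] right y None
nb rail [56.78494089 94.5490905  58.78443284] ((56.48988342285156, 94.26318359375), (51.78474044799805, 75.10466003417969), 85.76084899902344)
top rect ((36.03893280029297, 49.396751403808594), (216.1369171142578, 151.79864501953125), 89.98871612548828)
hole foam-plane: near edge [(np.float64(-7.5), np.float64(106.3)), (np.float64(-7.9), np.float64(105.8)), (np.float64(-7.6), np.float64(106.2))]
hole sides [(np.float64(-35.6), np.float64(39.0)), (np.float64(-36.1), np.float64(37.5)), (np.float64(-35.1), np.float64(37.4)), (np.float64(-35.6), np.float64(37.8)), (np.float64(-35.5), np.float64(40.9)), (np.float64(-36.1), np.float64(38.0)), (np.float64(-36.1), np.float64(36.9))]
```

View pics/r_floor.png

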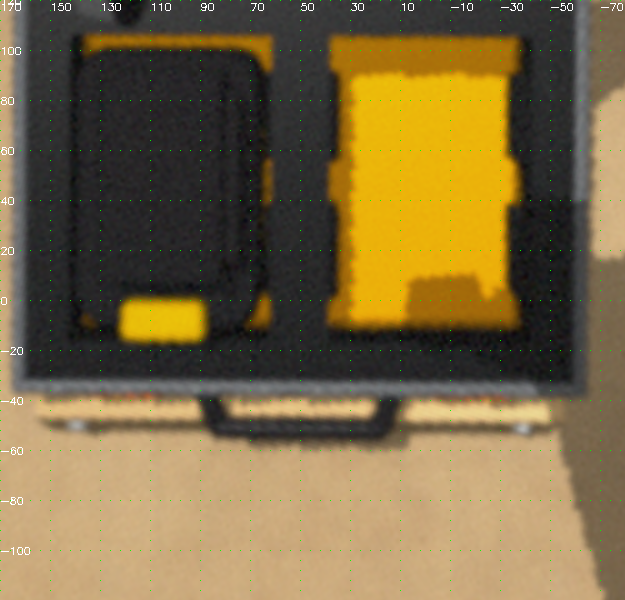

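```bash
python3 - <<'E'
from h import *
a=np.radians(70.3);ey=np.array([np.cos(a),np.sin(a)]);ex=np.array([-ey[1],ey[0]])
for n in ('scene','side'):
    Q=cloud(load(n)).reshape(-1,3);Q=Q[~np.isnan(Q[:,0])]
    d=Q[:,:2]-[.5184,-.0318];u=d@ey;v=d@ex
    for zlo,hu,hv,nm in((.045,.07,.02,'finger'),(.10,.07,.07,'body')):
        k=(Q[:,2]>zlo)&(Q[:,2]<.3)&(abs(v)<hv)&(abs(u)<hu)&~((abs(u)<.03)&(Q[:,2]<.07)); print(n,nm,k.sum(),Q[k].max(0) if k.any() else '')
    k=(Q[:,2]>.03)&(Q[:,1]<-.08)&(Q[:,1]>-.25)&(Q[:,0]>.35)&(Q[:,0]<.62); print('vise',np.percentile(Q[k],[1,50,99],axis=0).round(3).tolist())
o=monitor.get_obs();R=o['orientation'];print(R.T@(np.array([.5184,-.0318,.12])-o['ee_pos'])/.03)
E
```

```text
scene finger 2 [ 0.51081512 -0.05858106  0.04563088]
scene body 0 
vise [[0.379, -0.237, 0.031], [0.395, -0.165, 0.133], [0.603, -0.096, 0.411]]
side finger 1 [0.51017859 0.00322774 0.05476716]
side body 0 
vise [[0.365, -0.216, 0.032], [0.409, -0.184, 0.126], [0.609, -0.107, 0.411]]
[-4.4693609  -5.59145905  7.36784234]
```

>>> move_arm --commands "1 -0.55 -0.7 0.4 0 0 1.5;1 -0.55 -0.7 0.4 0 0 0;1 -0.55 -0.7 0.4 0 0 0;1 -0.55 -0.7 0.4 0 0 0;1 -0.55 -0.7 0.6 0 0 0"

```text
time: 2.15
ee_pos: [0.4869, 0.0427, 0.2755]
orientation: [[-0.942, 0.335, 0.002], [0.335, 0.942, -0.0], [-0.002, 0.001, -1.0]]
ft_force: [0.5, 1.0, 0.3]
grip_width: 0.0854
grasp_force: 0.0
```

>>> move_arm --commands "1 -0.55 -0.7 0.9 0 0 0;1 -0.55 -0.7 0.9 0 0 0;1 -0.55 -0.7 0.9 0 0 0;1 0 0 0.9 0 0 0;1 0 0 0.9 0 0 0"

```text
time: 2.65
ee_pos: [0.5121, -0.0328, 0.1393]
orientation: [[-0.942, 0.336, 0.0], [0.336, 0.942, 0.0], [-0.0, 0.0, -1.0]]
ft_force: [0.3, 0.8, 0.3]
grip_width: 0.0852
grasp_force: 0.0
```

>>> move_arm --commands "1 0 0 0 0 0 0;1 0 0 0 0 0 0"

```text
time: 2.85
ee_pos: [0.5124, -0.0326, 0.1412]
orientation: [[-0.942, 0.335, 0.0], [0.335, 0.942, -0.0], [-0.0, 0.0, -1.0]]
ft_force: [-0.2, -0.3, -0.0]
grip_width: 0.0852
grasp_force: 0.0
```

```bash
python3 - <<'E'
from h import *
o=monitor.get_obs();R=o['orientation'];print(o['ee_pos'],R.round(3));print(R.T@(np.array([.5184,-.0318,.058])-o['ee_pos'])/.03, np.degrees(np.arctan2(R[1,1],R[0,1])))
im=grab('wrist');Q=wcloud(im).reshape(-1,3);Q=Q[~np.isnan(Q[:,0])]
k=(Q[:,2]>.052)&(Q[:,2]<.066)&(abs(Q[:,0]-.52)<.07)&(abs(Q[:,1]+.03)<.06)
print(k.sum(),Q[k].mean(0),cv2.minAreaRect((Q[k,:2]*1000).astype(np.float32)))
cv2.imwrite('pics/w2.png',im['frame'])
E
```

```text
[ 0.51239339 -0.03261654  0.14115652] [[-0.942  0.335  0.   ]
 [ 0.335  0.942 -0.   ]
 [-0.     0.    -1.   ]]
[-0.17844645  0.09248382  2.77196214] 70.42112386782806
6851 [ 0.51807055 -0.03029914  0.05863202] ((528.896240234375, -33.883689880371094), (54.69125747680664, 94.59613800048828), 70.23856353759766)
```

View pics/w2.png

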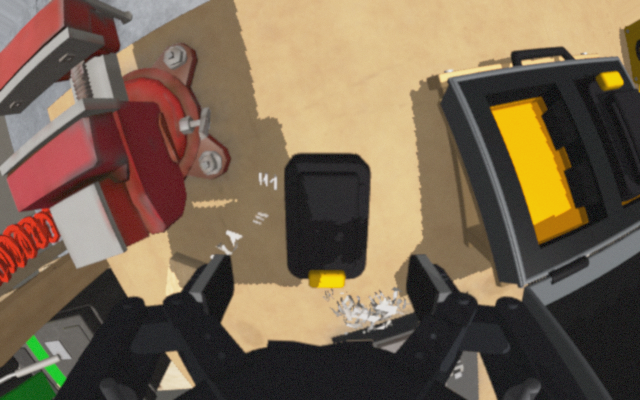

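>>> move_arm --commands "1 -0.1 0.1 0.9 0 0 0;1 -0.07 0 0.9 0 0 0;1 0 0 0.6 0 0 0;1 0 0 0.44 0 0 0;1 0 0 0 0 0 0"

```text
time: 3.4
ee_pos: [0.5179, -0.032, 0.0549]
orientation: [[-0.942, 0.336, -0.001], [0.336, 0.942, 0.0], [0.001, -0.0, -1.0]]
ft_force: [0.3, -0.4, 1.0]
grip_width: 0.0849
grasp_force: 0.0
```

>>> move_arm --commands "-0.3 0 0 0 0 0 0;-0.6 0 0 0 0 0 0;-0.6 0 0 0 0 0 0;-0.6 0 0 0 0 0 0;-0.6 0 0 0 0 0 0" --force 80

```text
time: 3.9
ee_pos: [0.5189, -0.0322, 0.0566]
orientation: [[-0.942, 0.336, 0.003], [0.336, 0.942, -0.0], [-0.003, 0.001, -1.0]]
ft_force: [-0.4, 2.7, 9.5]
grip_width: 0.0422
grasp_force: 83.1
```

>>> move_arm --commands "-0.6 0 0 0 0 0 0;-0.6 0 0 0 0 0 0;-0.6 0 0 0 0 0 0"

```text
time: 4.2
ee_pos: [0.5189, -0.0322, 0.0566]
orientation: [[-0.942, 0.336, 0.003], [0.336, 0.942, -0.0], [-0.003, 0.001, -1.0]]
ft_force: [-2.2, 2.9, 9.3]
grip_width: 0.0421
grasp_force: 83.1
```

>>> move_arm --commands "-0.6 0 0 -0.5 0 0 0;-0.6 0 0 -0.9 0 0 0;-0.6 0 0 -1 0 0 0;-0.6 0 0 -1 0 0 0;-0.6 0 0 -1 0 0 0"

```text
time: 4.7
ee_pos: [0.5175, -0.0322, 0.1881]
orientation: [[-0.942, 0.336, -0.001], [0.336, 0.942, 0.0], [0.001, -0.0, -1.0]]
ft_force: [0.5, 0.0, -5.0]
grip_width: 0.0425
grasp_force: 82.6
```

>>> move_arm --commands "-0.6 0 0 -1 0 0 0;-0.6 0 0 -1 0 0 0;-0.6 0 0 -0.5 0 0 0;-0.6 0 0 0 0 0 0"

```text
time: 5.1
ee_pos: [0.5184, -0.0324, 0.2638]
orientation: [[-0.942, 0.336, 0.003], [0.336, 0.942, -0.001], [-0.003, 0.0, -1.0]]
ft_force: [0.7, -0.7, -5.1]
grip_width: 0.042
grasp_force: 82.9
```

```bash
cat > tgt.py <<'E'
from h import *
from scipy.spatial.transform import Rotation as Ro
def frame(yawdeg=-3.,tilt=28.):
    yaw=np.radians(yawdeg);t=np.radians(tilt)
    X=np.array([np.cos(yaw)*np.cos(t),np.sin(yaw)*np.cos(t),np.sin(t)]);Y=np.array([-np.sin(yaw),np.cos(yaw),0]);return X,Y,np.cross(X,Y)
X,Y,Z=frame(); P0=np.array([.51,.14,0])+.0483*X+.0013*Y+.0445*Z
G=.0062; H=.0566
def delta(h):
    o=monitor.get_obs();R=o['orientation'];p=o['ee_pos'];Rt=np.c_[-X,Y,-Z];t=P0-G*X+(H+h)*Z
    print('t',o['time'],'pos',p,'err world',(t-p).round(4),'in tool units',(R.T@(t-p)/.03).round(2),'in tgt units',(Rt.T@(t-p)/.03).round(2),'rotvec deg',np.degrees(Ro.from_matrix(R.T@Rt).as_rotvec()).round(2),'F',o['ft_force'].round(1),'M',o['wrist_torque'].round(2),o['grip_width'])
E
python3 -c "
from tgt import *
delta(.12);print(P0,monitor.get_obs()['orientation'])"
```

```text
t 5.1 pos [ 0.51835097 -0.03239985  0.26383101] err world [-0.0748  0.1772 -0.0488] in tool units [4.34 4.72 1.61] in tgt units [3.24 5.77 0.12] rotvec deg [ -4.09 -27.61 -16.31] F [ 0.7 -0.7 -5.1] M [ 0.03  0.04 -0.06] 0.04200391954893098
[0.53179311 0.14015966 0.06196664] [[-9.41769156e-01  3.36245850e-01  3.09582820e-03]
 [ 3.36244156e-01  9.41774244e-01 -1.06801898e-03]
 [-3.27468821e-03  3.51268055e-05 -9.99994638e-01]]
```

>>> move_arm --commands "-0.6 0.72 0.79 0.27 0 0 0;-0.6 0.72 0.79 0.27 0 0 0;-0.6 0.72 0.79 0.27 0 0 0;-0.6 0.72 0.79 0.27 0 0 0;-0.6 0.72 0.79 0.27 0 0 0"

```text
time: 5.6
ee_pos: [0.4547, 0.1167, 0.2198]
orientation: [[-0.942, 0.336, -0.003], [0.336, 0.942, -0.0], [0.002, -0.001, -1.0]]
ft_force: [0.2, -0.5, -5.3]
grip_width: 0.0421
grasp_force: 82.9
```

>>> move_arm --commands "-0.6 0.74 0.79 0.26 -0.8 -5.5 -3.3;-0.6 0 0 0 -0.8 -5.5 -3.3;-0.6 0 0 0 -0.8 -5.5 -3.3;-0.6 0 0 0 -0.8 -5.5 -3.3;-0.6 0 0 0 -0.8 -5.5 -3.2"

```text
time: 6.1
ee_pos: [0.442, 0.1455, 0.2123]
orientation: [[-0.884, 0.048, 0.465], [0.042, 0.999, -0.024], [-0.465, -0.002, -0.885]]
ft_force: [0.3, 0.2, -5.2]
grip_width: 0.0422
grasp_force: 83.2
```

>>> move_arm --commands "-0.6 0 0 0 0 0 0;-0.6 0 0 0 0 0 0;-0.6 0 0 0 0 0 0"

```text
time: 6.4
ee_pos: [0.4435, 0.1453, 0.2136]
orientation: [[-0.885, 0.053, 0.462], [0.046, 0.999, -0.024], [-0.463, -0.0, -0.886]]
ft_force: [0.2, 0.4, -4.4]
grip_width: 0.042
grasp_force: 83.2
```

```bash
python3 - <<'E'
from tgt import *
delta(.12)
cv2.imwrite('pics/s2.png',grab('scene')['frame']); im=grab('side'); im2=grab('wrist')
# pack in hand: express clouds in tool frame
o=monitor.get_obs();R=o['orientation'];p=o['ee_pos']
for n in('scene','side','wrist'):
    Q=(wcloud if n=='wrist' else cloud)(load(n)).reshape(-1,3);Q=Q[~np.isnan(Q[:,0])];L=(Q-p)@R*1000
    k=(abs(L[:,0])<75)&(abs(L[:,1])<45)&(L[:,2]>16)&(L[:,2]<65);S=L[k];print(n,k.sum())
    if k.sum()>50: print(np.percentile(S,[1,3,97,99],axis=0).round(1).tolist(), np.histogram(S[:,2],bins=range(16,70,4))[0])
E
```

```text
t 6.4 pos [0.443537   0.14528624 0.21358636] err world [-0.     -0.0005  0.0014] in tool units [-0.02 -0.02 -0.04] in tgt units [-0.02 -0.02 -0.04] rotvec deg [-0.01 -0.43 -0.01] F [ 0.2  0.4 -4.4] M [0.03 0.62 0.03] 0.041981768409855146
scene 607
[[-50.9, -34.8, 16.2], [-47.2, -34.6, 16.5], [46.6, 23.5, 51.7], [47.0, 29.0, 53.2]] [117  83  61  54  58  57  53  52  58  13   1   0   0]
side 866
[[-58.4, -36.7, 16.1], [-56.3, -36.2, 16.4], [41.5, -20.7, 52.9], [43.4, 0.3, 53.7]] [141 107  87  87  81  82  84  76  82  39   0   0   0]
wrist 1986
[[17.2, -34.0, 16.1], [36.0, -32.1, 16.4], [46.1, 29.4, 51.6], [46.2, 31.5, 52.8]] [659 451 126 136 165 131 110  83  79  46   0   0   0]
```

View pics/s2.png

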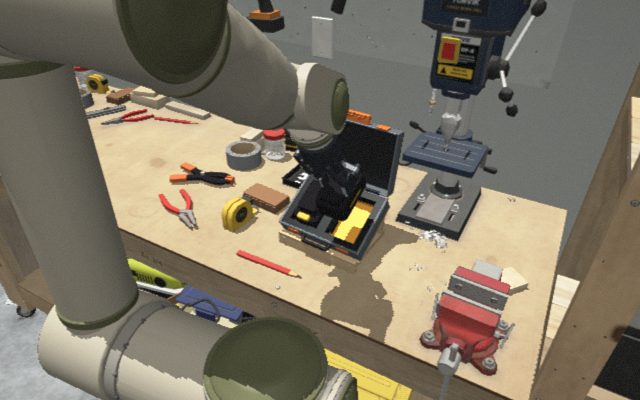

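The pack hangs centred over the pocket at (335,185) in the scene picture. Now I descend.

>>> move_arm --commands "-0.6 -0.02 -0.02 0.8 0 -0.4 0;-0.6 0 0 0.8 0 0 0;-0.6 0 0 0.8 0 0 0;-0.6 0 0 0.4 0 0 0;-0.6 0 0 0 0 0 0"

```text
time: 7.05
ee_pos: [0.483, 0.1425, 0.1386]
orientation: [[-0.882, 0.052, 0.468], [0.045, 0.999, -0.025], [-0.468, -0.001, -0.884]]
ft_force: [0.1, 0.9, -4.8]
grip_width: 0.0423
grasp_force: 83.1
```

```bash
python3 -c "
from tgt import *
delta(0)"
```

```text
t 7.05 pos [0.48302915 0.14252626 0.13861583] err world [ 0.0168 -0.0007 -0.0296] in tool units [-0.03  0.01  1.13] in tgt units [-0.03  0.01  1.13] rotvec deg [-0.02 -0.08  0.06] F [ 0.1  0.9 -4.8] M [-0.01  0.72  0.01] 0.04230770618482635
```

>>> move_arm --commands "-0.6 -0.02 0 0.2 0 0 0;-0.6 0 0 0.15 0 0 0;-0.6 0 0 0.15 0 0 0;-0.6 0 0 0 0 0 0"

```text
time: 7.45
ee_pos: [0.4913, 0.143, 0.1276]
orientation: [[-0.88, 0.051, 0.472], [0.045, 0.999, -0.023], [-0.473, 0.001, -0.881]]
ft_force: [2.2, 5.4, -7.0]
grip_width: 0.0423
grasp_force: 83.0
```

>>> move_arm --commands "-0.6 0 0 0.15 0 0 0;-0.6 0 0 0.15 0 0 0;-0.6 0 0 0 0 0 0"

```text
time: 7.75
ee_pos: [0.4958, 0.1427, 0.1198]
orientation: [[-0.88, 0.051, 0.473], [0.045, 0.999, -0.023], [-0.474, 0.001, -0.881]]
ft_force: [4.1, 4.6, -6.9]
grip_width: 0.042
grasp_force: 82.9
```

```bash
python3 -c "
from tgt import *
delta(0)"
```

```text
t 7.75 pos [0.49581302 0.14267727 0.11984989] err world [ 0.004  -0.0008 -0.0108] in tool units [ 0.05 -0.02  0.38] in tgt units [ 0.05 -0.02  0.38] rotvec deg [0.08 0.27 0.04] F [ 4.1  4.6 -6.9] M [1.07 0.08 0.32] 0.042013903239658014
```

>>> move_arm --commands "-0.6 0.03 0.04 0.15 0 0 0;-0.6 0 0 0.13 0 0 0;-0.6 0 0 0.1 0 0 0;-0.6 0 0 0 0 0 0"

```text
time: 8.15
ee_pos: [0.5003, 0.143, 0.109]
orientation: [[-0.88, 0.051, 0.472], [0.045, 0.999, -0.024], [-0.473, -0.0, -0.881]]
ft_force: [3.2, -0.7, -3.6]
grip_width: 0.0424
grasp_force: 83.3
```

```bash
python3 -c "
from tgt import *
delta(0)"
```

```text
t 8.15 pos [0.50025186 0.1429856  0.10902701] err world [-0.0005 -0.0011  0.    ] in tool units [ 0.01 -0.04 -0.01] in tgt units [ 0.01 -0.04 -0.01] rotvec deg [0.02 0.2  0.05] F [ 3.2 -0.7 -3.6] M [-0.04  0.02 -0.28] 0.04238227367519973
```

>>> move_arm --commands "-0.6 0 0 0.08 0 0 0;-0.6 0 0 0 0 0 0"

```text
time: 8.35
ee_pos: [0.5006, 0.1432, 0.1086]
orientation: [[-0.88, 0.051, 0.472], [0.045, 0.999, -0.025], [-0.473, -0.001, -0.881]]
ft_force: [-22.6, -3.1, 29.7]
grip_width: 0.0418
grasp_force: 88.3
```

>>> move_arm --commands "-0.6 0 0 0.08 0 0 0;-0.6 0 0 0 0 0 0"

```text
time: 8.55
ee_pos: [0.5007, 0.1432, 0.1085]
orientation: [[-0.88, 0.051, 0.473], [0.044, 0.999, -0.025], [-0.473, -0.001, -0.881]]
ft_force: [-55.1, -7.1, 70.3]
grip_width: 0.0422
grasp_force: 94.3
```

```bash
python3 -c "
from tgt import *
delta(0)"
```

```text
t 8.55 pos [0.50072823 0.14320584 0.10852041] err world [-0.0009 -0.0014  0.0005] in tool units [ 0.02 -0.05 -0.03] in tgt units [ 0.02 -0.05 -0.03] rotvec deg [-0.02  0.25  0.11] F [-55.1  -7.1  70.3] M [-1.61  2.85 -1.41] 0.04221050158965953
```

Firm floor contact: home. Relieve, release, and retreat along the pocket normal.

>>> move_arm --commands "-0.6 0 0 -0.12 0 0 0;-0.6 0 0 0 0 0 0;0.4 0 0 0 0 0 0;0.4 0 0 0 0 0 0;0.4 0 0 0 0 0 0"

```text
time: 9.05
ee_pos: [0.5002, 0.1431, 0.1072]
orientation: [[-0.881, 0.051, 0.47], [0.045, 0.999, -0.024], [-0.471, -0.0, -0.882]]
ft_force: [0.6, -0.7, 0.4]
grip_width: 0.0597
grasp_force: 0.0
```

>>> move_arm --commands "0.4 0 0 0 0 0 0;0.4 0 0 -0.3 0 0 0;0.4 0 0 -0.8 0 0 0;0.4 0 0 -1 0 0 0;0.4 0 0 -1 0 0 0"

```text
time: 9.55
ee_pos: [0.4554, 0.1454, 0.1907]
orientation: [[-0.881, 0.051, 0.47], [0.045, 0.999, -0.024], [-0.471, -0.0, -0.882]]
ft_force: [-0.2, 0.1, 0.6]
grip_width: 0.0601
grasp_force: 0.0
```

>>> move_arm --commands "0.4 0 0 -1 0 0 0;0.4 0 0 -1 0 0 0;-0.2 0 0 -1 0 0 0;-1 0 0 -1 0 0 0;-1 0 0 0 0 0 0"

```text
time: 10.05
ee_pos: [0.3996, 0.1487, 0.2993]
orientation: [[-0.878, 0.05, 0.476], [0.044, 0.999, -0.023], [-0.477, 0.001, -0.879]]
ft_force: [0.8, -0.4, 0.0]
grip_width: 0.0163
grasp_force: 0.0
```

```bash
python3 - <<'E'
from tgt import *
o=monitor.get_obs();print(o['time'],o['ee_pos'],o['orientation'].round(3),o['q'].round(1),o['ft_force'])
for n in ('scene','side','wrist'):
    im=grab(n);Q=(wcloud if n=='wrist' else cloud)(im).reshape(-1,3);C=im['frame'].reshape(-1,3).astype(int)
    k=~np.isnan(Q[:,0]);L=((Q-P0)@np.c_[X,Y,Z]*1000);
    s=k&(abs(L[:,1])<36)&(abs(L[:,0])<58)&(L[:,2]>30)&(L[:,2]<90)
    r=s&(L[:,2]>54)&(abs(L[:,1])<18)&(abs(L[:,0]+6)<30);b=s&(abs(L[:,2]-42)<5)
    nb=k&(abs(L[:,1]-96)<15)&(abs(L[:,0])<25)&(L[:,2]>54)&(L[:,2]<70)
    print(n,'rail top',np.median(L[r],0),r.sum(),'nb',np.median(L[nb],0),nb.sum(),'body',np.percentile(L[b],[1,50,99],axis=0).round(1).tolist())
    # tilt of rail top
    if r.sum()>50:
        A=np.c_[L[r,:2],np.ones(r.sum())];print(' slope',np.linalg.lstsq(A,L[r,2],rcond=None)[0][:2])
    # lid points
    l=k&(L[:,2]>60)&(L[:,0]>60)&(L[:,0]<220)&(L[:,2]<230)&(L[:,1]>-70)&(L[:,1]<170)
    org=l&(C[:,2]>180)&(C[:,1]<140)&(C[:,0]<80)
    print(' lid',l.sum(),'orange',org.sum(),[np.percentile(L[org,i],[5,50,95]).round(1).tolist() for i in range(3)] if org.sum()>10 else '')
cv2.imwrite('pics/w3.png',load('wrist')['frame'])
E
```

```text
10.05 [0.39962207 0.14867391 0.2992928 ] [[-0.878  0.05   0.476]
 [ 0.044  0.999 -0.023]
 [-0.477  0.001 -0.879]] [  7.4 -10.3 112.4  -6.3  49.9 -76.9] [ 0.80363024 -0.44006917  0.00562446]
scene rail top [-6.43590527 -0.22457697 59.71013712] 384 nb [-0.13961596 95.50152354 59.26649165] 235 body [[-51.1, -33.2, 37.1], [-14.7, -22.8, 41.9], [50.6, 31.2, 46.5]]
 slope [ 0.00496809 -0.00678741]
 lid 2973 orange 58 [[165.0, 178.5, 186.1], [-25.8, 51.0, 110.9], [150.7, 166.3, 171.3]]
side rail top [-5.96513697 -0.38739625 59.02374852] 338 nb [-0.67072639 95.75797896 58.91518848] 187 body [[-47.9, -34.0, 37.2], [11.0, -23.7, 41.3], [52.3, 29.8, 46.4]]
 slope [ 0.00197711 -0.00411975]
 lid 3310 orange 176 [[165.7, 177.1, 185.3], [-28.9, 32.9, 114.6], [151.3, 159.3, 169.1]]
wrist rail top [-6.61652762 -0.42193264 59.39348768] 1678 nb [-0.37515795 95.79278629 59.38464627] 1050 body [[-50.7, -33.3, 37.2], [-6.4, 0.5, 41.7], [48.2, 32.7, 45.7]]
 slope [0.0024962 0.0009389]
 lid 1830 orange 0
```

View pics/w3.png

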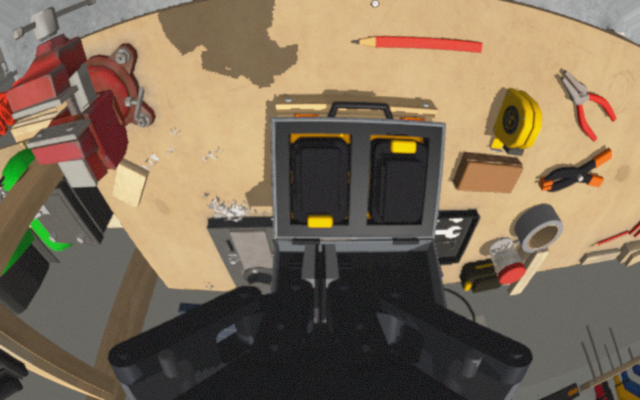

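The pack is seated: its rail top is at 59.4 mm, level with the neighbour, and the slope is near 0. Next I find the lid geometry.

```bash
python3 - <<'E'
from tgt import *
from fit import ransac
A=[];Cc=[]
for n in ('scene','side'):
    im=load(n);Q=cloud(im).reshape(-1,3);C=im['frame'].reshape(-1,3).astype(int)
    L=((Q-P0)@np.c_[X,Y,Z]*1000);k=~np.isnan(L[:,0])&(L[:,2]>30)&(L[:,0]>50)&(L[:,0]<230)&(L[:,2]<215)&(L[:,1]>-75)&(L[:,1]<165)
    A.append(L[k]);Cc.append(C[k])
L=np.vstack(A);C=np.vstack(Cc)
org=(C[:,2]>150)&(C[:,1]<150)&(C[:,0]<90)
print('case near edge etc')
S=L[(L[:,2]>70)&~org]
m,c,b=ransac(S,tol=2.,cond=lambda m:abs(m[1])<.1)
print('plane',m,c,b.sum(), 'lid ang from normal',np.arctan2(*( [m[2],-m[0]])) )
d=np.array([-m[2],0,m[0]]);d=d/np.linalg.norm(d);d*=np.sign(d[2]);nn=np.array([d[2],0,-d[0]])  # nn: outward (+x)
print('dir',d,'theta',np.pi-np.arctan2(d[2],d[0]))
u=(L-c)@d;w=(L-c)@nn
print('offset hist (w)',[(int(e),int(h)) for h,e in zip(*np.histogram(w,bins=range(-60,30,4)))])
for lo,hi in((-5,5),(-40,-26),(-26,-10)):
    k=(w>lo)&(w<hi);print(lo,hi,'u range',np.percentile(u[k],[0.5,2,50,98,99.5]).round(1),'y',np.percentile(L[k,1],[1,99]).round(1))
print('c',c)
k=org&(abs(L[:,1]-48)<35);print('tab u',np.percentile(u[k],[2,10,50,90,98]).round(1),'w',np.percentile(w[k],[2,10,50,90,98]).round(1),'y',np.percentile(L[k,1],[2,98]),k.sum())
# bin table of x,z along mid
for z in range(35,200,10):
    k=(abs(L[:,2]-z)<3);print(z,np.percentile(L[k,0],[1,25,50,75,99]).round(0)) if k.sum()>5 else 0
E
```

```text
case near edge etc
plane [-0.81246318  0.01889373  0.58270628] [155.80869516  37.83909698 100.84921005] 2560 lid ang from normal 0.6221828103399829
dir [ 0.58281032 -0.          0.81260823] theta 2.1929791371348792
offset hist (w) [(-60, 9), (-56, 23), (-52, 27), (-48, 113), (-44, 198), (-40, 314), (-36, 324), (-32, 494), (-28, 829), (-24, 725), (-20, 716), (-16, 504), (-12, 339), (-8, 412), (-4, 2648), (0, 2541), (4, 87), (8, 0), (12, 0), (16, 0), (20, 0), (24, 0)]
-5 5 u range [-87.5 -85.3 -22.4  49.7  50.5] y [-58.  149.2]
-40 -26 u range [-113.4 -111.4 -103.1   52.5   54.4] y [-58.  150.8]
-26 -10 u range [-100.1  -97.3   16.1   70.7   71.4] y [-58.6 151.5]
c [155.80869516  37.83909698 100.84921005]
tab u [52.3 54.6 66.9 70.9 71.6] w [-23.7 -22.2 -19.9 -15.1 -12.3] y [18.51925645 74.05938271] 236
35 [ 51.  63.  72.  85. 227.]
45 [ 52. 111. 115. 118. 214.]
55 [ 86. 119. 123. 176. 196.]
65 [ 96. 126. 129. 131. 134.]
75 [103. 133. 136. 138. 142.]
85 [111. 141. 144. 145. 149.]
95 [118. 147. 151. 153. 156.]
105 [125. 155. 158. 160. 164.]
115 [133. 163. 166. 168. 171.]
125 [140. 168. 172. 174. 179.]
135 [147. 158. 167. 181. 190.]
145 [153. 171. 178. 182. 185.]
155 [161. 164. 167. 171. 179.]
165 [173. 176. 178. 183. 188.]
```

```bash
cat > lid.py <<'E'
from tgt import *
Hg=P0+.0753*X+.048*Y+.0358*Z
sv=np.array([-np.cos(np.radians(-3)),-np.sin(np.radians(-3)),0]);zv=np.array([0,0,1.])
tx,ty,tz=-X,Y,-Z
def T(e,u,w):
    e=np.radians(e);d=np.cos(e)*sv+np.sin(e)*zv;n=-np.sin(e)*sv+np.cos(e)*zv
    return Hg+(u*d+w*n)/1000
def tcp(e,clear=0):
    if e>62: return T(e,171,15)-(.011+clear)*tx+.004*tz
    return T(e,163,15)-.011*tx-.014*tz
Rt=np.c_[tx,ty,tz]
E
python3 - <<'E'
from lid import *
o=monitor.get_obs();p=o['ee_pos'];R=o['orientation'];print('rot',np.degrees(Ro.from_matrix(R.T@Rt).as_rotvec()).round(2),'hinge',Hg)
s=tcp(97.6,.016);pts=[('above',s-.06*tz),('start',s),('contact',tcp(97.6))]+[(e,tcp(e)) for e in (90,80,70,62,61,50,40,30,20,12)]
for n,t in pts: print(n,t.round(3),(Rt.T@(t-p)/.03).round(2));p=t
E
```

```text
rot [0.01 0.05 0.08] hinge [0.58391602 0.18549388 0.12892738]
above [0.619 0.184 0.359] [-7.39  1.56  1.52]
start [0.647 0.182 0.306] [ 0. -0.  2.]
contact [0.633 0.183 0.298] [ 0.53 -0.   -0.  ]
90 [0.61  0.184 0.302] [ 0.61 -0.   -0.45]
80 [0.581 0.186 0.302] [ 0.88 -0.   -0.47]
70 [0.551 0.187 0.296] [ 0.95  0.   -0.31]
62 [0.524 0.189 0.297] [ 0.79 -0.   -0.46]
61 [0.521 0.189 0.296] [ 0.09  0.   -0.01]
50 [0.494 0.19  0.281] [ 1.05 -0.    0.02]
40 [0.472 0.191 0.263] [ 0.93 -0.    0.19]
30 [0.454 0.192 0.241] [0.88 0.   0.35]
20 [0.439 0.193 0.216] [ 0.81 -0.    0.5 ]
12 [0.431 0.194 0.195] [ 0.58 -0.    0.5 ]
```

>>> move_arm --commands "-1 -0.93 0.2 0 0 0 0;-1 -0.93 0.2 0 0 0 0;-1 -0.93 0.2 0 0 0 0;-1 -0.93 0.2 0 0 0 0;-1 -0.93 0.2 0 0 0 0"

```text
time: 10.7
ee_pos: [0.5255, 0.172, 0.3597]
orientation: [[-0.882, 0.051, 0.468], [0.045, 0.999, -0.025], [-0.468, -0.001, -0.884]]
ft_force: [-0.7, -0.3, 0.6]
grip_width: 0.0001
grasp_force: 0.0
```

>>> move_arm --commands "-1 -0.93 0.2 0 0 0 0;-1 -0.93 0.2 0 0 0 0;-1 -0.88 0.16 0 0 0 0;-1 0 0 0 0 0 0;-1 0 0 0 0 0 0"

```text
time: 11.2
ee_pos: [0.5977, 0.1849, 0.3976]
orientation: [[-0.883, 0.051, 0.467], [0.045, 0.999, -0.025], [-0.468, -0.001, -0.884]]
ft_force: [-0.0, -0.5, -0.8]
grip_width: 0.0005
grasp_force: 0.0
```

```bash
python3 - <<'E'
from lid import *
o=monitor.get_obs();p=o['ee_pos'];R=o['orientation'];print(p,o['q'].round(1),o['ft_force'].round(1),'rot',np.degrees(Ro.from_matrix(R.T@Rt).as_rotvec()).round(2),(Rt.T@(tcp(97.6,.016)-p)/.03).round(2))
im=grab('side');cv2.imwrite('pics/s3.png',im['frame'][40:340,150:550])
E
```

```text
[0.59769741 0.18494124 0.39764501] [  8.6  14.4  72.3  -5.9  66.1 -77.4] [-0.  -0.5 -0.8] rot [-0.02 -0.09  0.08] [-0.01 -0.01  3.48]
```

View pics/s3.png

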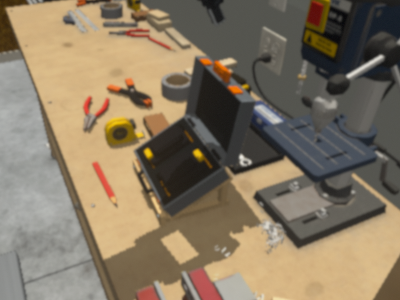

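The gripper tip hangs at (212,10), above and behind the lid tab at (225,72). Both packs are in the case. I descend behind the tab, then sweep.

>>> move_arm --commands "-1 0 0 0.9 0 0 0;-1 0 0 0.9 0 0 0;-1 0 0 0.9 0 0 0;-1 0 0 0.75 0 0 0;-1 0 0 0 0 0 0"

```text
time: 11.75
ee_pos: [0.6453, 0.1821, 0.3043]
orientation: [[-0.884, 0.052, 0.464], [0.045, 0.999, -0.025], [-0.465, -0.002, -0.885]]
ft_force: [-0.3, -0.9, -0.6]
grip_width: -0.0001
grasp_force: 0.0
```

>>> move_arm --commands "-1 0.25 0 0 0 0 0;-1 0.28 0 0 0 0 0;-1 0.3 0 -0.22 0 0 0;-1 0.3 0 -0.22 0 0 0;-1 0 0 0 0 0 0"

```text
time: 12.25
ee_pos: [0.6087, 0.1848, 0.3052]
orientation: [[-0.881, 0.05, 0.471], [0.044, 0.999, -0.024], [-0.471, -0.0, -0.882]]
ft_force: [-0.1, -0.9, -0.4]
grip_width: 0.0001
grasp_force: 0.0
```

```bash
python3 - <<'E'
from lid import *
o=monitor.get_obs();p=o['ee_pos'];print(p,o['ft_force'].round(1),(Rt.T@(tcp(90)-p)/.03).round(2))
im=grab('side');cv2.imwrite('pics/s4.png',cv2.resize(im['frame'][60:260,270:470],None,fx=2.5,fy=2.5))
E
```

```text
[0.60869111 0.18476354 0.30523598] [-0.1 -0.9 -0.4] [ 0.   -0.02  0.14]
```

View pics/s4.png

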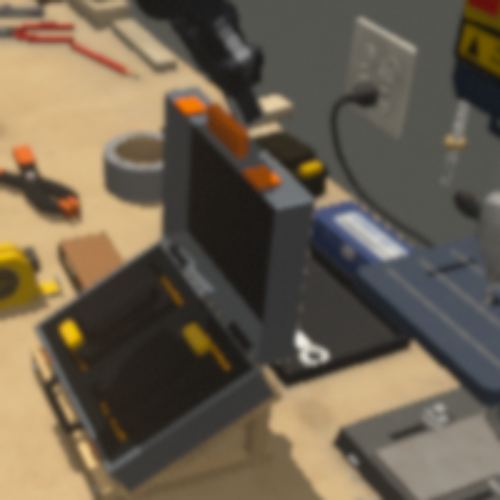

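The fingers sit just behind the orange tab at (245,105). I continue the sweep.

>>> move_arm --commands "-1 0.3 0 0.1 0 0 0;-1 0.3 0 -0.12 0 0 0;-1 0.28 0 -0.16 0 0 0;-1 0.32 0 -0.1 0 0 0;-1 0.32 0 -0.1 0 0 0"

```text
time: 12.8
ee_pos: [0.565, 0.1868, 0.2949]
orientation: [[-0.879, 0.051, 0.475], [0.045, 0.999, -0.024], [-0.475, 0.0, -0.88]]
ft_force: [-0.2, -0.9, 12.8]
grip_width: 0.0002
grasp_force: 5.9
```

```bash
cat > lk.py <<'E'
from lid import *
import sys
o=monitor.get_obs();p=o['ee_pos'];print(o['time'],p,o['ft_force'].round(1),'to e',sys.argv[1],(Rt.T@(tcp(float(sys.argv[1]))-p)/.03).round(2))
# estimate lid angle from side camera orange/lid points
for n in('side','scene'):
    im=grab(n);Q=cloud(im).reshape(-1,3);C=im['frame'].reshape(-1,3).astype(int)
    k=~np.isnan(Q[:,0])&(C[:,2]>140)&(C[:,1]<150)&(C[:,0]<90)&(C[:,2]-C[:,1]>40)
    d=Q-Hg;s=d@sv;y=d@Y;k&=(abs(y)<.04)&(np.hypot(s,d[:,2])<.19)&(np.hypot(s,d[:,2])>.14)&(d[:,2]>-.04)
    if k.sum()>3: print(n,k.sum(),'tab elev',np.degrees(np.arctan2(np.median(d[k,2]),np.median(s[k]))).round(1),'r',np.median(np.hypot(s[k],d[k,2])).round(3))
E
python3 lk.py 70
```

```text
12.8 [0.56496896 0.18677642 0.2949446 ] [-0.2 -0.9 12.8] to e 70 [ 0.38 -0.01 -0.26]
side 44 tab elev 76.4 r 0.17
scene 74 tab elev 75.3 r 0.171
```

>>> move_arm --commands "-1 0.3 0 -0.2 0 0 0;-1 0.3 0 -0.16 0 0 0;-1 0.3 0 -0.15 0 0 0;-1 0.3 0 -0.1 0 0 0;-1 0.4 0 0 0 0 0"

```text
time: 13.4
ee_pos: [0.5131, 0.1894, 0.2864]
orientation: [[-0.881, 0.051, 0.471], [0.045, 0.999, -0.024], [-0.471, -0.0, -0.882]]
ft_force: [0.7, 0.2, 1.8]
grip_width: 0.0003
grasp_force: 0.5
```

```bash
python3 lk.py 50
```

```text
13.4 [0.51305082 0.18938112 0.28640181] [0.7 0.2 1.8] to e 50 [ 0.65 -0.01 -0.14]
side 23 tab elev 60.3 r 0.17
scene 91 tab elev 59.1 r 0.171
```

>>> move_arm --commands "-1 0.33 0 -0.08 0 0 0;-1 0.33 0 0 0 0 0;-1 0.31 0 0.05 0 0 0;-1 0.31 0 0.07 0 0 0;-1 0.31 0 0.07 0 0 0"

```text
time: 14.0
ee_pos: [0.4726, 0.1914, 0.2602]
orientation: [[-0.881, 0.051, 0.47], [0.045, 0.999, -0.024], [-0.471, -0.0, -0.882]]
ft_force: [0.8, 0.3, 0.4]
grip_width: 0.0001
grasp_force: 0.2
```

```bash
python3 lk.py 30
```

```text
14.0 [0.47262158 0.19140044 0.26022335] [0.8 0.3 0.4] to e 30 [ 0.86 -0.    0.27]
side 11 tab elev 43.3 r 0.17
scene 100 tab elev 42.6 r 0.171
```

>>> move_arm --commands "-1 0.3 0 0.09 0 0 0;-1 0.3 0 0.09 0 0 0;-1 0.3 0 0.12 0 0 0;-1 0.3 0 0.14 0 0 0;-1 0.3 0 0.17 0 0 0"

```text
time: 14.6
ee_pos: [0.4417, 0.193, 0.2228]
orientation: [[-0.881, 0.051, 0.47], [0.045, 0.999, -0.024], [-0.471, -0.0, -0.882]]
ft_force: [0.3, 0.3, -0.5]
grip_width: -0.0001
grasp_force: 0.1
```

>>> move_arm --commands "-1 0.3 0 0.2 0 0 0;-1 0.3 0 0.22 0 0 0;-1 0.3 0 0.25 0 0 0;-1 0 0 0 0 0 0"

```text
time: 15.0
ee_pos: [0.4268, 0.1935, 0.1914]
orientation: [[-0.882, 0.051, 0.468], [0.044, 0.999, -0.025], [-0.468, -0.001, -0.884]]
ft_force: [-0.2, 1.6, -0.1]
grip_width: 0.0001
grasp_force: 0.0
```

```bash
python3 lk.py 12
```

```text
15.0 [0.42680034 0.19352527 0.19136843] [-0.2  1.6 -0.1] to e 12 [-0.18  0.01 -0.04]
side 77 tab elev 13.1 r 0.159
scene 156 tab elev 11.0 r 0.162
```

>>> move_arm --commands "-1 0 0 -0.8 0 0 0;-1 0 0 -1 0 0 0;-1 0 0 -1 0 0 0;-1 0 0 -1 0 0 0;-1 0 0 -0.5 0 0 0"

```text
time: 15.6
ee_pos: [0.3671, 0.1971, 0.3099]
orientation: [[-0.879, 0.051, 0.474], [0.045, 0.999, -0.023], [-0.475, 0.001, -0.88]]
ft_force: [-0.5, 0.7, 0.1]
grip_width: -0.0003
grasp_force: 0.0
```

>>> move_arm --commands "-1 0 0 0 0 0 0;-1 0 0 0 0 0 0;-1 0 0 0 0 0 0;-1 0 0 0 0 0 0;-1 0 0 0 0 0 0"

```text
time: 16.1
ee_pos: [0.3674, 0.1967, 0.3063]
orientation: [[-0.882, 0.051, 0.469], [0.045, 0.999, -0.025], [-0.47, -0.001, -0.883]]
ft_force: [0.3, -0.0, 0.1]
grip_width: -0.0002
grasp_force: 0.0
```

>>> move_arm --commands "-1 0 0 0 0 0 0;-1 0 0 0 0 0 0;-1 0 0 0 0 0 0;-1 0 0 0 0 0 0;-1 0 0 0 0 0 0"

```text
time: 16.6
ee_pos: [0.3673, 0.1968, 0.3069]
orientation: [[-0.881, 0.051, 0.47], [0.045, 0.999, -0.024], [-0.471, -0.0, -0.882]]
ft_force: [-0.2, 0.8, -0.5]
grip_width: -0.0
grasp_force: 0.0
```

>>> move_arm --commands "-1 0 0 0 0 0 0;-1 0 0 0 0 0 0;-1 0 0 0 0 0 0;-1 0 0 0 0 0 0;-1 0 0 0 0 0 0"

```text
time: 17.1
ee_pos: [0.3673, 0.1968, 0.3069]
orientation: [[-0.881, 0.051, 0.47], [0.045, 0.999, -0.024], [-0.471, -0.0, -0.882]]
ft_force: [-0.2, 0.9, -0.5]
grip_width: -0.0002
grasp_force: 0.0
```

```bash
python3 - <<'E'
from lid import *
from fit import ransac
for n in('scene','side','wrist'):
    im=grab(n);Q=(wcloud if n=='wrist' else cloud)(im).reshape(-1,3);L=(Q-P0)@np.c_[X,Y,Z]*1000
    k=~np.isnan(L[:,0])&(abs(L[:,1]-48)<90)&(L[:,0]>-70)&(L[:,0]<60)&(L[:,2]>30)&(L[:,2]<140)
    S=L[k];m,c,b=ransac(S,cond=lambda m:abs(m[1])<.1 and m[2]>.7);print(n,b.sum(),c.round(1),'lid angle rad',np.arctan2(m[0],m[2]).round(3))
cv2.imwrite('pics/end.png',load('scene')['frame'])
E
```

```text
scene 11 [ 7.6 27.7 68.1] lid angle rad 0.046
side 13 [-24.2  20.9  67.6] lid angle rad -0.009
wrist 45 [ 3.  56.1 67.7] lid angle rad -0.005
```

View pics/end.png

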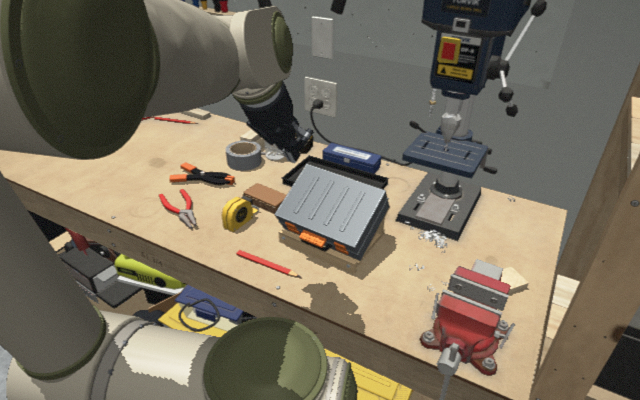

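The picture shows the lid shut at (333,210) and the bystanders unmoved. I recheck the angle with a proper fit tolerance, then hand in.

```bash
python3 - <<'E'
from lid import *
from fit import ransac
ok=[]
for n in('scene','side','wrist'):
    im=load(n);Q=(wcloud if n=='wrist' else cloud)(im).reshape(-1,3);L=(Q-P0)@np.c_[X,Y,Z]*1000
    k=~np.isnan(L[:,0])&(abs(L[:,1]-48)<90)&(L[:,0]>-70)&(L[:,0]<60)&(L[:,2]>30)&(L[:,2]<140)
    m,c,b=ransac(L[k],tol=1.5,cond=lambda m:abs(m[1])<.1 and m[2]>.7);a=np.arctan2(m[0],m[2]);ok.append(a);print(n,b.sum(),c.round(1),a)
if abs(np.median(ok))<.03: print(order.finish_job())
E
```

```text
scene 2355 [-7.1 44.3 67.8] -0.000939994141504751
side 2562 [-5.9 40.3 67.3] -0.002584466471025512
wrist 12474 [-9.5 47.9 67.6] -0.0020540050713491044
the job is handed in; nothing more can be done
None
```

The battery pack is pressed home in the empty pocket and the lid is shut (measured within 0.003 rad). Nothing else on the bench looks moved in the final picture, and I handed the job in at about 17 s of the 54 s allowed; no verdict came back.

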